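Swap the two mixed-up connectors in the battery kit insert

ROBOT

A 6-joint arm with a two-finger parallel gripper is mounted at the origin on the work surface; the furniture and walls round the work are solid. World frame = base frame: x ahead of the robot, y to its left, z up, the work surface at z = 0. Lengths are in m, angles in rad, forces in N, time in s.
With the tool pointing down it reaches from about 0.3 to 0.775 m from the base axis. Payload 14.6 kg.
Tool frame: the origin (TCP) lies at the very end of the fingers, on their centre line; the grasp point (between the pads) lies 19 mm behind it; z points along the fingers, y is the line along which they close (so a half turn about z gives the same grasp; the last joint's range is limited). The gripper opens to 94 mm and grips with 3 to 60 N. Pads are 16 mm wide; open, the fingers measure 119 mm over their backs; the gripper's body (75 mm by 177 mm) begins 78 mm behind the grasp point.
Start: joints at [1.041, 0.3, 1.521, -0, 1.321, -0.067], TCP at [0.246, 0.492, 0.205] pointing down, gripper open.
Joint ranges: [-3.03, 3.03], [-0.79, 2.21], [0.23, 2.52], [-1.04, 4.18], [0, 3.07], [-2.55, 2.55]. Speed limits (rad/s): [2.22, 2.22, 2.57, 3.14, 3.14, 3.14].

INTERFACE

Orientations are given as [roll, pitch, yaw] about the fixed x, y, z axes, in that order (R = Rz(yaw) Ry(pitch) Rx(roll)).
In Python, from station import ctrl gives the robot as it stands.
- The arm moves only by the tool move_arm, never from a script. Its argument "increments" is a list of rows, each a list of 7 numbers: the opening, from 0 (shut) to 1 (fully open), then the shift along the tool's x, y, z in units of 50 mm (1.0 is 50 mm), then the turn, a rotation vector about the tool's x, y, z in rad. In form: [[claw, tx, ty, tz, rx, ry, rz], ...]. A call has 1 to 20 rows; each row shifts and turns the commanded pose from where the row before left it, along the tool's axes as they then stand; what a row does not reach is not made up. A row lasts 1/10 s, in which the tool goes at most 50 mm and 8.59 degrees, less where a joint would pass 70% of its speed; a pose out of reach is approached as far as the arm can. A call is refused whole if a number of a shift passes 1 or a number of a turn 0.15, either way. A call with a gripper value outside its range is refused whole. The fingers move at their own pace and stop on an object; "force" is the grip in N (left out, the last holds). Time passes only in rows, so rows that do not move let the fingers close. It gives the time, the measured TCP pose, the force, the opening and the grip force at its end, in the units of the state.
- ctrl.get_obs(): the state, without advancing time (a new reading comes with each control period).
- ctrl.camera(name): name is "scene" or "top" or "wrist"; returns a dict with "color" (384x512x3 uint8, blue, green, red), "K" (3x3 intrinsics, pixels), "distortion" ([k1, k2, p1, p2, k3] as OpenCV has them; the pictures are not rectified), "pose" (4x4, takes a point from camera to world coordinates); the wrist camera has in their place "tool_from_camera" (4x4, takes a point from camera to tool coordinates, whose origin is the TCP and whose axes are the flange's). Camera axes: x right, y down, z forward; pixel columns grow to the right and rows downward; lengths in m; the calibration is good to about 2 mm. A picture is of the moment at which its call begins: read the wrist's pose just before it. There is no depth.
- ctrl.hand_in(): hands the job in; it is judged then, once.
Trained networks look in a picture, given as the dict that the camera call returned (one of the last four; its "shot" number tells which), for a name from the list of things; names that differ only in an ending like _2 or _b are one class to them, and where a whole thing is asked for, a point or a joint stands for the part that bears it (a point fixed in the world has none). Each returns a list of dicts, best first, with "conf" (0 to 1); they miss things now and then, are a little off and sometimes report something else, mostly with a low value. They report only what shows in the picture. A call takes as long as a camera call.
- ctrl.cut_out(name, picture): "mask" (384x512 bool, what is visible of it) and "centre" ([row, column] in pixels, amid what is visible of it).
The state is a dict: "time_s": time; "qpos": joint angles; "joint_vel": joint speeds; "tau": joint torques, N m; "ee_pos": TCP position; "eef_rot": TCP orientation; "force": force on the tool from outside, world axes, zero at the start; "moment": the same for the moment, N m; "grip_width": finger opening in m; "grip_force": force on a finger pad.
Only numpy, scipy, OpenCV 4.12 (cv2) and the standard library are available. Lean on these libraries where they do the work, as an engineer would, in place of code of your own. Each camera call takes 0.05 s, during which the arm holds its last target. There are 200 camera calls.

TASK

The red and the black connector of this battery kit were put back in each other's place: the red one lies loose in the cutout for the black one, and the black one lies across the smaller cutout for the red one. Swap them, so that each connector is pressed fully home, flat on the floor of the foam cutout that matches its shape. Leave the spacers and the busbar in the insert and the battery cells beside it where they are.

Things in the scene. Friction and masses are not known exactly. Their poses are not given: they have to be found in the camera images.
- kit_insert: Kit tray fixed flat on the bench, 198 x 188 mm (204 with its side lips): blue foam on a yellow base, grey frame. Origin: centre of its underside; x away from the robot, y left. Foam top 15 mm above the bench, rim 16.5. Near row: cutouts for red (left) and black (right) connector; behind: 2 spacers, busbar. Cutout walls stand 1.5 mm off their part all round; top 2 mm slope outward.
- red_cutout (a point): Point on the yellow floor of the red connector's cutout (red dot beside it), 9 mm below the foam top, at x -43, y +42 mm of kit_insert, whose axes it has: the red connector's origin lies here when home. The outline is that of the connector, with a narrower slot for its nose toward kit_insert -x (the robot); it fits only that way round. Too small for the black connector.
- black_cutout (a point): Point on the yellow floor of the black connector's cutout (black dot beside it), 9 mm below the foam top, at x -43, y -42 mm of kit_insert, whose axes it has: the black connector's origin lies here when home. The outline is that of the connector, with a narrower slot for its nose toward kit_insert -x (the robot).
- connector_red: Loose red connector, about 20 g: body 24 wide (own x) x 35 long (own y -13 to +22) x 18 mm high, round 12 mm nose on the -y end to y -22, catch on top to 22 mm. Origin: middle of the underside; z up. Grasp across own x at y +3. Home, own y points along kit_insert +x and 9 mm of body stand above the foam. Starts on the floor of the black cutout, nose toward the robot, nearly straight.
- connector_black: Loose black connector, about 32 g: body 28 wide (own x) x 48 long (own y -18 to +30) x 22 mm high, nose 20 wide on the -y end to y -30, catch on top to 27 mm. Origin: middle of the underside; z up. Grasp across own x at y +5. Home, own y points along kit_insert +x and 13 mm of body stand above the foam. Starts flat on the foam top, turned 0.4 to 1.0 rad, across the red cutout.
- free_bench (a point): Point on the bench top, left of and behind the insert, with 45 mm of clear bench all round: room to set a connector down. World axes.
- spacer_left: Amber block, 44 mm along kit_insert y, 32 along x, 34 high with its bolt, seated behind the red cutout at x +29, y +42 mm of kit_insert, top 40 mm above the bench; loose, to be left alone. Origin: middle of its underside.
- spacer_right: Same amber block, seated behind the black cutout at x +29, y -42 mm of kit_insert; loose, to be left alone.
- busbar_long: Copper bar with an orange sleeve, 26 x 110 x 5 mm, in its shallow cutout at the back of the insert, along kit_insert y; loose, to be left alone. Origin: middle of its underside.
- cell_a: Blue round battery cell, 32 mm diameter, 71 mm high, upright on the bench to the right of and nearer than the insert; loose, to be left alone. Origin: middle of its underside.
- cell_b: Same blue cell beside the first; loose, to be left alone.

How it is judged:
At the end, for the whole second after the job is handed in: The red connector lies in the red connector's cutout and the black one in the black connector's cutout: each origin within 4 mm sideways of its cutout's point and no more than 2 mm above the floor, tilted less than 0.06 rad, in line with the cutout within 0.15 rad, and at rest (horizontal distance between connector_red and red_cutout below 0.004 m and z of connector_red in the frame of red_cutout below 0.002 m and angle between each of connector_red, connector_black's own z axis and vertical below 0.06 rad and angle between the y axis of each of connector_red, connector_black and the x axis of kit_insert, either way round below 0.15 rad and horizontal distance between connector_black and black_cutout below 0.004 m and z of connector_black in the frame of black_cutout below 0.002 m and linear speed of each of connector_red, connector_black below 0.01 m/s); the robot touches nothing.
It fails at once if a spacer or the busbar in the insert is moved more than 10 mm (distance of any of spacer_left, spacer_right, busbar_long from where it was at the start of the episode above 0.01 m).
It fails at once if a battery cell beside the insert is moved more than 15 mm (distance of any of cell_a, cell_b from where it was at the start of the episode above 0.015 m).
It also fails if it takes over 72 s, if anything falls off the work surface, if the arm or the gripper's body presses on something with over 40 N, if the wrist force passes 120 N, or if a joint passes its speed limit or range.

## Working session

There is one attempt and no reset: what is moved stays moved. The work goes in short steps, Python scripts to look and compute and a tool call to move; the robot and the scene stay as the last step left them, time stands still between calls to the robot, and variables do not carry over. Pictures are saved under pics/ and viewed, at most 10 in all, crops included, and the job is handed in when it is done.

Besides the shell and the picture viewer there is one more tool, called after "Call:" as name(argument=value, ...), one argument or row to a line, values as JSON. move_arm: Moves the arm, as the interface text tells. Its arguments: {"type":"object","properties":{"increments":{"type":"array","items":{"type":"array","items":{"type":"number"}}},"force":{"type":"number"}},"required":["increments"]}

```bash
mkdir -p pics; ls
cat > h.py <<'E'
import numpy as np, cv2
from station import ctrl
def ray(pic,uv,z,T=None):
    T=np.array(pic["pose"]) if T is None else T
    p=cv2.undistortPoints(np.array(uv,float).reshape(-1,1,2),np.array(pic["K"]),np.array(pic["distortion"])).reshape(-1,2)
    d=np.c_[p,np.ones(len(p))]@T[:3,:3].T; o=T[:3,3]
    return o+d*((z-o[2])/d[:,2])[:,None]
def toolT(o):
    from scipy.spatial.transform import Rotation as R
    T=np.eye(4);T[:3,:3]=R.from_euler('xyz',o["eef_rot"]).as_matrix();T[:3,3]=o["ee_pos"];return T
E
python3 - <<'E'
from h import *
o=ctrl.get_obs();print(o)
t=ctrl.camera("top");cv2.imwrite("pics/top.png",t["color"]);
for n,z in [("connector_red",.02),("connector_black",.035),("spacer_left",.03),("spacer_right",.03),("busbar_long",.015),("kit_insert",.015),("cell_a",.071)]:
    for r in ctrl.cut_out(n,t)[:2]:
        c=r["centre"];print(n,r["conf"],c,ray(t,[c[1],c[0]],z)[0].round(4))
        m=r["mask"].astype(np.uint8);(q,s,a)=cv2.minAreaRect(cv2.findNonZero(m));print(ray(t,cv2.boxPoints((q,s,a)),z)[:,:2].round(4).tolist())
print(t["pose"])
s=ctrl.camera("scene");cv2.imwrite("pics/scene.png",s["color"])
E
```

```text
pics
{'time_s': 0.0, 'qpos': array([ 1.04139426e+00,  3.00440018e-01,  1.52157156e+00, -8.71105863e-06,
        1.32067184e+00, -6.65989461e-02]), 'joint_vel': array([ 0.00074675, -0.00067755,  0.00166002, -0.00129011,  0.00058359,
       -0.00023927]), 'tau': array([ 9.24946153e-05, -5.31798184e+01, -3.52744710e+01,  7.07867648e-02,
        2.43159255e-02, -1.38384867e-04]), 'ee_pos': array([0.24542896, 0.49192312, 0.2049074 ]), 'eef_rot': array([-3.14050374e+00, -6.41713147e-05,  2.67879166e+00]), 'force': array([0.16921983, 0.03207309, 0.31958992]), 'moment': array([ 0.0177606 , -0.02420154,  0.00446285]), 'grip_force': 0.0, 'grip_width': 0.09425584880667816}
connector_red 0.59 [194.8, 271.6] [ 0.4394 -0.1474  0.02  ]
[[0.4197, -0.1281], [0.4664, -0.1386], [0.4609, -0.1635], [0.4141, -0.1529]]
connector_black 0.84 [191.9, 231.2] [ 0.4467 -0.0512  0.035 ]
[[0.4707, -0.0368], [0.4802, -0.0619], [0.4251, -0.0827], [0.4157, -0.0577]]
spacer_left 0.74 [161.1, 239.4] [ 0.5213 -0.0717  0.03  ]
[[0.5066, -0.0516], [0.5418, -0.057], [0.5346, -0.1], [0.4995, -0.0944]]
spacer_right 0.77 [164.2, 275.3] [ 0.512  -0.1578  0.03  ]
[[0.4907, -0.1327], [0.5271, -0.1388], [0.5199, -0.1828], [0.4835, -0.1765]]
busbar_long 0.93 [148.8, 264.2] [ 0.5537 -0.1326  0.015 ]
[[0.5521, -0.0673], [0.5795, -0.0725], [0.5572, -0.1824], [0.5299, -0.1767]]
kit_insert 0.63 [180.5, 257.7] [ 0.4755 -0.1149  0.015 ]
[[0.4059, 0.0036], [0.603, -0.0308], [0.5649, -0.2307], [0.3691, -0.1913]]
cell_a 0.55 [244.5, 323.4] [ 0.3186 -0.259   0.071 ]
[[0.336, -0.2405], [0.3349, -0.2793], [0.3056, -0.2782], [0.3068, -0.2394]]
cell_a 0.51 [258.3, 326.1] [ 0.2874 -0.264   0.071 ]
[[0.291, -0.2412], [0.2899, -0.2799], [0.2607, -0.2788], [0.2619, -0.2402]]
[[-0.02212089 -0.99296128  0.11635533  0.33695266]
 [-0.99969707  0.02071311 -0.01329441 -0.09689269]
 [ 0.01079075 -0.11661416 -0.99311867  0.98358591]
 [ 0.          0.          0.          1.        ]]
```

Run:
```python
import cv2
t=cv2.imread("pics/top.png");cv2.imwrite("pics/topc.png",cv2.resize(t[100:300,180:360],None,fx=3,fy=3,interpolation=cv2.INTER_CUBIC))
```

```text
(no output)
```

View pics/topc.png

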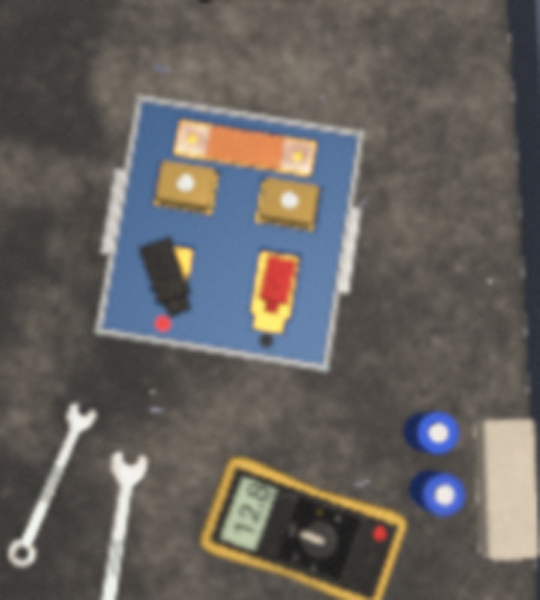

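View pics/scene.png

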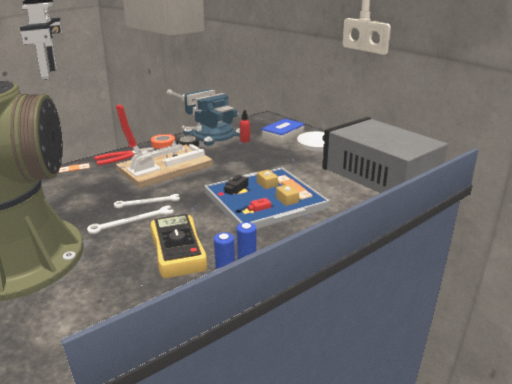

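The top view shows the insert at about -0.18 rad. Black lies across the red cutout with its nose toward the robot and right, and red lies in the black cutout. Next I move over the kit.

Call:
move_arm(
  increments=[
    [1,-0.49,-0.49,0,0,0,0],
    [1,-0.49,-0.49,0,0,0,0],
    [1,-0.49,-0.49,0,0,0,0],
    [1,-0.49,-0.49,0,0,0,0],
    [1,-0.49,-0.49,0,0,0,0],
    [1,-0.49,-0.49,0,0,0,0],
    [1,-0.49,-0.49,0,0,0,0],
    [1,-0.49,-0.49,0,0,0,0],
    [1,-0.49,-0.49,0,0,0,0],
    [1,-0.49,-0.49,0,0,0,0],
    [1,-0.49,-0.49,0,0,0,0],
    [1,-0.49,-0.49,0,0,0,0],
    [1,-0.49,-0.49,0,0,0,0],
    [1,-0.49,-0.49,0,0,0,0],
    [1,-0.49,-0.49,0,0,0,0],
    [1,-0.49,-0.49,0,0,0,0],
    [1,-0.49,-0.49,0,0,0,-0.14],
    [1,-0.4,-0.4,0,0,0,-0.14],
    [1,0,0,0,0,0,0],
    [1,0,0,0,0,0,0],
  ],
)

```text
time_s: 2.45
ee_pos: [0.4447, -0.0919, 0.2052]
eef_rot: [3.141, -0.001, 2.956]
force: [1.2, 0.5, 1.4]
grip_width: 0.0938
grip_force: 0.0
```

```bash
cat >> h.py <<'E'
Z={"connector_red":.022,"connector_black":.036,"spacer_left":.03,"busbar_long":.012,"kit_insert":.015}
def wrist(name):
    o=ctrl.get_obs();w=ctrl.camera("wrist");cv2.imwrite(f"pics/{name}.png",w["color"])
    return o,w,toolT(o)@np.array(w["tool_from_camera"])
E
python3 - <<'E'
from h import *
o,w,T=wrist("w1");print(o["ee_pos"],o["eef_rot"],w["tool_from_camera"],T[:3,3])
for n in Z:
    for r in ctrl.cut_out(n,w)[:2]:
        c=r["centre"];print(n,r["conf"],c,ray(w,[c[1],c[0]],Z[n],T)[0].round(4))
        m=r["mask"].astype(np.uint8);q=cv2.minAreaRect(cv2.findNonZero(m));print(ray(w,cv2.boxPoints(q),Z[n],T)[:,:2].round(4).tolist())
E
```

```text
[ 0.44474463 -0.09192112  0.20522537] [ 3.14142879e+00 -5.76352631e-04  2.95581289e+00] [[-4.71092075e-04 -9.66063144e-01 -2.58305593e-01  7.50896772e-02]
 [ 9.99999873e-01 -5.01839433e-04  5.31020847e-05 -1.20147410e-03]
 [-1.80927899e-04 -2.58305535e-01  9.66063258e-01 -1.80787377e-01]
 [ 0.00000000e+00  0.00000000e+00  0.00000000e+00  1.00000000e+00]] [ 0.37082207 -0.07928025  0.3860558 ]
connector_red 0.72 [175.0, 211.4] [ 0.4397 -0.1508  0.022 ]
[[0.4161, -0.1558], [0.4204, -0.1333], [0.4645, -0.143], [0.4601, -0.1662]]
connector_red 0.42 [188.2, 246.3] [ 0.464  -0.1121  0.022 ]
[[0.3687, -0.1885], [0.404, -0.0024], [0.6017, -0.0275], [0.5618, -0.2409]]
connector_black 0.7 [171.7, 281.2] [ 0.4484 -0.0668  0.036 ]
[[0.4231, -0.0865], [0.4134, -0.061], [0.4692, -0.039], [0.4798, -0.0652]]
connector_black 0.22 [189.5, 247.6] [ 0.4623 -0.1096  0.036 ]
[[0.3695, -0.1839], [0.4019, -0.0057], [0.5914, -0.0284], [0.5549, -0.2326]]
spacer_left 0.96 [223.9, 283.7] [ 0.5159 -0.0745  0.03  ]
[[0.4958, -0.0959], [0.5041, -0.0522], [0.5454, -0.0584], [0.5369, -0.1034]]
busbar_long 0.61 [255.5, 248.0] [ 0.5594 -0.1292  0.012 ]
[[0.5341, -0.1803], [0.5544, -0.0722], [0.5825, -0.0767], [0.5618, -0.1869]]
kit_insert 0.96 [190.8, 247.2] [ 0.4693 -0.1123  0.015 ]
[[0.3701, -0.1897], [0.4058, -0.001], [0.6046, -0.0263], [0.5642, -0.2422]]
```

View pics/w1.png

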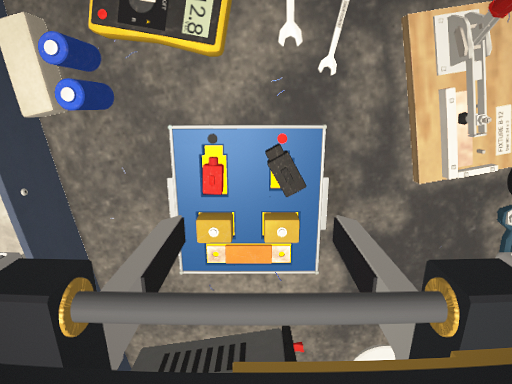

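Wrist view: kit corners at about (170,127), (325,127), (320,271) and (182,271). Red is at (213,172) and black at (285,170) with its nose at (272,150). Next I get the kit pose from the corners.

```bash
cat >> h.py <<'E'
C=np.array([[-99,-94],[-99,94],[99,94],[99,-94]])/1000.
def fit(P):
    A=C-C.mean(0);B=P-P.mean(0)
    y=np.arctan2((A[:,0]*B[:,1]-A[:,1]*B[:,0]).sum(),(A*B).sum())
    R=np.array([[np.cos(y),-np.sin(y)],[np.sin(y),np.cos(y)]])
    c=P.mean(0);return c,y,R,np.abs(A@R.T-B).max()
E
python3 - <<'E'
from h import *
o,w,T=wrist("w2")
t=ctrl.camera("top")
def sub(img,p,n):
    g=cv2.cvtColor(img,cv2.COLOR_BGR2GRAY);return cv2.cornerSubPix(g,np.array(p,np.float32).reshape(-1,1,2),(n,n),(-1,-1),(3,50,.01)).reshape(-1,2)
for nm,pic,p,TT in [("wrist",w,[[170,127],[325,127],[320,271],[182,271]],T),("top",t,[[180+327/3,100+369/3],[180+97/3,100+331/3],[180+138/3,100+97/3],[180+363/3,100+131/3]],np.array(t["pose"]))]:
    q=sub(pic["color"],p,4);P=ray(pic,q,.0165,TT)[:,:2]
    c,y,R,e=fit(P);print(nm,q.tolist(),c.round(4),round(y,4),e.round(4),"red",(c+R@[-.043,.042]).round(4),"black",(c+R@[-.043,-.042]).round(4))
    # black/red colour dots
    hsv=cv2.cvtColor(pic["color"],cv2.COLOR_BGR2HSV)
    m=((hsv[...,0]<8)|(hsv[...,0]>172))&(hsv[...,1]>150)&(hsv[...,2]>120)
    n,l,s,cc=cv2.connectedComponentsWithStats(m.astype(np.uint8))
    for i in range(1,n):
        X=ray(pic,cc[i],.015,TT)[0,:2]
        if s[i,4]>15 and abs(X[0]-.45)<.15: print(s[i,4],cc[i],X,R.T@(X-c))
E
```

```text
wrist [[167.27511596679688, 124.50301361083984], [325.52130126953125, 124.65271759033203], [320.0, 271.0], [180.35340881347656, 271.80987548828125]] [ 0.4853 -0.1132] -0.1735 0.002 red [ 0.4502 -0.0644] black [ 0.4357 -0.1472]
351 [500.10541311   8.34472934] [0.30860479 0.21592069] [-0.23085238  0.29372426]
75 [281.44       138.02666667] [ 0.41223032 -0.05824108] [-0.08146437  0.04156133]
668 [211.86676647 176.76946108] [ 0.44382222 -0.15158007] [-0.03423718 -0.04492456]
top [[288.6936340332031, 223.54190063476562], [212.3333282470703, 210.3333282470703], [226.0, 132.3333282470703], [300.4729919433594, 143.5764617919922]] [ 0.4841 -0.1132] -0.1815 0.0018 red [ 0.4494 -0.0641] black [ 0.4342 -0.1467]
333 [ 84.23423423 185.31231231] [0.47294446 0.3135441 ] [-0.08803666  0.41767655]
184 [ 81.01086957 244.82608696] [0.32695237 0.31866446] [-0.23255387  0.39635328]
183 [ 93.12568306 246.61748634] [0.32240487 0.28785309] [-0.23146352  0.36522722]
102 [128.66666667 254.14705882] [0.30356885 0.19922477] [-0.23398775  0.27465458]
```

Call:
move_arm(
  increments=[
    [0.6,0,0.33,0.4,0,0,0],
    [0.6,0,0.33,0.4,0,0,0],
    [0.6,0,0,0.4,0,0,-0.139],
    [0.6,0,0,0.4,0,0,-0.139],
    [0.6,0,0,0.4,0,0,-0.139],
    [0.6,0,0,0.3,0,0,-0.139],
    [0.6,0,0,0,0,0,0],
    [0.6,0,0,0,0,0,0],
  ],
)

```text
time_s: 3.65
ee_pos: [0.451, -0.0593, 0.0909]
eef_rot: [-3.142, 0.0, -2.773]
force: [0.4, -0.2, 0.5]
grip_width: 0.0565
grip_force: 0.0
```

Run:
```python
from h import *
o,w,T=wrist("w3");print(o["ee_pos"],o["eef_rot"])
for n in ["connector_black","connector_red"]:
    for r in ctrl.cut_out(n,w)[:1]:
        c=r["centre"];print(n,r["conf"],c,ray(w,[c[1],c[0]],Z[n],T)[0].round(4))
        m=r["mask"].astype(np.uint8);q=cv2.minAreaRect(cv2.findNonZero(m));b=cv2.boxPoints(q);P=ray(w,b,Z[n],T)[:,:2];print(b.tolist(),P.round(4).tolist(),P.mean(0))
```

```text
[ 0.45104014 -0.05929245  0.09090235] [-3.14153840e+00  3.03091071e-05 -2.77252218e+00]
connector_black 0.61 [196.8, 258.7] [ 0.4466 -0.0619  0.036 ]
[[240.0, 158.0], [275.0, 158.0], [275.0, 232.0], [240.0, 232.0]] [[0.4224, -0.0869], [0.4125, -0.0615], [0.4702, -0.0382], [0.4807, -0.0654]] [ 0.44645262 -0.06302334]
connector_red 0.85 [148.5, 159.1] [ 0.4413 -0.152   0.022 ]
[[134.95506286621094, 162.47190856933594], [164.22471618652344, 115.64044952392578], [191.6404571533203, 132.77528381347656], [162.3708038330078, 179.60675048828125]] [[0.4599, -0.1678], [0.4144, -0.1557], [0.4195, -0.1307], [0.4657, -0.1419]] [ 0.43987405 -0.14904885]
```

View pics/w3.png

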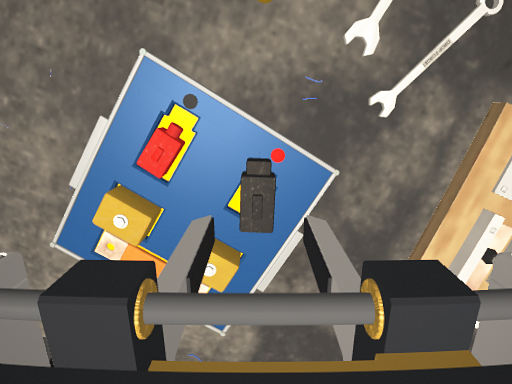

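Call:
move_arm(
  increments=[
    [0.6,0,0,0.3,0,0,0],
    [0.6,0,0,0.3,0,0,0],
    [0.6,0,0,0.3,0,0,0],
    [0.6,0,0,0.25,0,0,0],
    [0.6,0,0,0.12,0,0,0],
    [0.6,0,0,0,0,0,0],
    [0.2,0,0,0,0,0,0],
    [0.2,0,0,0,0,0,0],
    [0.2,0,0,0,0,0,0],
    [0.2,0,0,0,0,0,0],
    [0.2,0,0,0,0,0,0],
    [0.2,0,0,0,0,0,0],
  ],
  force=20,
)

```text
time_s: 5.0
ee_pos: [0.4511, -0.0594, 0.0272]
eef_rot: [-3.141, 0.0, -2.768]
force: [-1.0, 0.3, 3.8]
grip_width: 0.0277
grip_force: 19.7
```

Call:
move_arm(
  increments=[
    [0.2,0,0,-0.3,0,0,0],
    [0.2,0,0,-0.4,0,0,0],
    [0.2,0,0,-0.5,0,0,0],
    [0.2,0,0,-0.5,0,0,0],
    [0.2,0,0,0,0,0,0],
  ],
)

```text
time_s: 5.5
ee_pos: [0.4522, -0.0596, 0.1146]
eef_rot: [-3.139, 0.004, -2.768]
force: [-0.3, -0.2, -0.5]
grip_width: 0.0281
grip_force: 19.8
```

Run:
```python
from h import *
t=ctrl.camera("top");im=cv2.imread("pics/top.png");g=im.max(2)
T=np.linalg.inv(np.array(t["pose"]))
for x,y in [(.56,.07),(.58,.08),(.6,.06),(.54,.07),(.62,.08)]:
    uv,_=cv2.projectPoints(np.array([[x,y,0.]]),cv2.Rodrigues(T[:3,:3])[0],T[:3,3],np.array(t["K"]),np.array(t["distortion"]))
    u,v=uv.ravel().astype(int);p=im[v-20:v+21,u-20:u+21];print(x,y,u,v,p.reshape(-1,3).max(0),p.reshape(-1,3).std(0),(p.max(2).astype(int)-p.min(2)).max())
o,w,T=wrist("w4")
for r in ctrl.cut_out("connector_black",w)[:1]:
    m=r["mask"].astype(np.uint8);q=cv2.minAreaRect(cv2.findNonZero(m));b=cv2.boxPoints(q);z=o["ee_pos"][2]+.009;P=ray(w,b,z,T)
    print(o["ee_pos"],b.tolist(),((np.c_[P,np.ones(4)])@np.linalg.inv(toolT(o)).T)[:,:2].round(4).tolist())
```

```text
0.56 0.07 182 149 [ 94 103 111] [10.16006296 12.19285689 13.7192381 ] 17
0.58 0.08 178 141 [ 94 103 111] [ 9.0063038  10.78428711 12.15085982] 17
0.6 0.06 186 133 [ 91  98 106] [5.76425631 6.86062649 7.74766002] 15
0.54 0.07 182 157 [128 169 204] [11.88049964 16.07644717 19.73940445] 76
0.62 0.08 178 126 [71 76 80] [2.4534959  2.84363735 3.28431948] 10
[ 0.45143862 -0.05947652  0.11281693] [[232.59622192382812, 272.7102355957031], [236.05581665039062, 172.38124084472656], [284.2398986816406, 174.04275512695312], [280.7803039550781, 274.37176513671875]] [[-0.0259, -0.0174], [0.039, -0.0139], [0.038, 0.0138], [-0.0271, 0.0131]]
```

Call:
move_arm(
  increments=[
    [0.2,0,0,0,0,0,0.137],
    [0.2,0,0,0,0,0,0.137],
    [0.2,0,0,0,0,0,0.137],
    [0.2,0,0,0,0,0,0.138],
    [0.2,-0.415,0.495,0,0,0,0],
    [0.2,-0.415,0.495,0,0,0,0],
    [0.2,-0.415,0.495,0,0,0,0],
    [0.2,-0.415,0.495,0,0,0,0],
    [0.2,-0.415,0.495,0,0,0,0],
    [0.2,-0.415,0.495,0,0,0,0],
    [0.2,0,0,0.5,0,0,0],
    [0.2,0,0,0.5,0,0,0],
    [0.2,0,0,0.5,0,0,0],
    [0.2,0,0,0.3,0,0,0],
    [0.2,0,0,0.18,0,0,0],
    [0.2,0,0,0,0,0,0],
  ],
)

```text
time_s: 7.25
ee_pos: [0.5992, 0.065, 0.0121]
eef_rot: [-3.141, -0.001, 2.966]
force: [-0.3, 0.5, 0.3]
grip_width: 0.0276
grip_force: 19.9
```

Call:
move_arm(
  increments=[
    [0.5,0,0,0,0,0,0],
    [0.5,0,0,0,0,0,0],
    [0.5,0,0,0,0,0,0],
    [0.5,0,0,-0.4,0,0,0],
    [0.5,0,0,-0.8,0,0,0],
    [0.5,0,0,-0.6,0,0,0],
    [0.5,0.232,-0.478,0,0,0,0],
    [0.5,0.232,-0.478,0,0,0,0],
    [0.5,0.232,-0.478,0,0,0,0],
    [0.5,0.232,-0.478,0,0,0,0],
    [0.5,0.232,-0.478,0,0,0,0],
    [0.5,0.232,-0.478,0,0,0,0],
    [0.5,0.232,-0.478,0,0,0,0],
    [0.5,0.232,-0.478,0,0,0,0],
    [0.5,0.232,-0.478,0,0,0,0],
    [0.5,0.232,-0.478,0,0,0,0.055],
    [0.5,0,0,0.2,0,0,0],
    [0.5,0,0,0,0,0,0],
    [0.5,0,0,0,0,0,0],
  ],
)

```text
time_s: 9.15
ee_pos: [0.4437, -0.1494, 0.0929]
eef_rot: [3.141, -0.0, 2.912]
force: [-0.2, 0.2, -0.1]
grip_width: 0.047
grip_force: 0.0
```

Run:
```python
from h import *
o,w,T=wrist("w5");print(o["ee_pos"],o["eef_rot"])
n="connector_red"
for r in ctrl.cut_out(n,w)[:1]:
    m=r["mask"].astype(np.uint8);q=cv2.minAreaRect(cv2.findNonZero(m));b=cv2.boxPoints(q);P=ray(w,b,.022,T)[:,:2];print(b.tolist(),P.round(4).tolist(),P.mean(0))
```

```text
[ 0.44374885 -0.14944785  0.09291871] [ 3.14144964e+00 -2.42816546e-04  2.91184362e+00]
[[245.0, 165.0], [272.0, 165.0], [272.0, 218.0], [245.0, 218.0]] [[0.4141, -0.1554], [0.4193, -0.1334], [0.4653, -0.1436], [0.4599, -0.1667]] [ 0.4396609  -0.14975648]
```

View pics/w5.png

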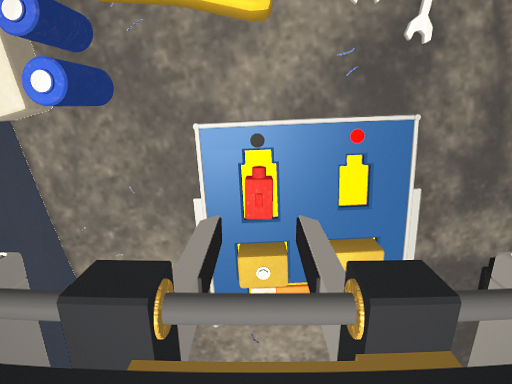

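Wrist view: red sits under the gripper at (259,192), the empty red cutout is at (354,182), and the near kit corners are at (196,126) and (418,117). I refine the kit pose while still here.

```bash
cat >> h.py <<'E'
def dotcut(w,T,box,c,y):
    """yellow blob in box: lateral centre at floor height, in kit coordinates"""
    R=np.array([[np.cos(y),-np.sin(y)],[np.sin(y),np.cos(y)]])
    h=cv2.cvtColor(w["color"],cv2.COLOR_BGR2HSV);m=(h[...,0]>22)&(h[...,0]<35)&(h[...,1]>150)&(h[...,2]>120)
    k=np.zeros_like(m);k[box[1]:box[3],box[0]:box[2]]=1;m&=k.astype(bool)
    p=np.argwhere(m)[:,::-1];X=(ray(w,p,.006,T)[:,:2]-c)@R
    return [np.percentile(X[:,0],[.5,99.5]).round(4),np.percentile(X[:,1],[.5,5,95,99.5]).round(4)]
E
python3 - <<'E'
from h import *
o,w,T=wrist("w6")
g=cv2.cvtColor(w["color"],cv2.COLOR_BGR2GRAY)
# frame outer edges: near edge line and side lines by threshold of bright grey on rows/cols
hs=cv2.cvtColor(w["color"],cv2.COLOR_BGR2HSV)
blue=(hs[...,0]>100)&(hs[...,0]<125)&(hs[...,1]>120)
cols=range(210,410,5);top=np.array([[u,np.argmax(blue[105:,u])+105] for u in cols])
rows=range(140,195,3)
L=np.array([[np.argmax(blue[v,185:260])+185,v] for v in rows]);Rr=np.array([[440-np.argmax(blue[v,440:360:-1]),v] for v in rows])
W=[]
for A in (top,L,Rr):
    P=ray(w,A,.015,T)[:,:2];l=cv2.fitLine(P.astype(np.float32),cv2.DIST_HUBER,0,.01,.01).ravel();W.append(l)
    print(l.round(4),np.arctan(l[1]/l[0]).round(4))
yn=np.arctan(-W[0][0]/W[0][1]);print("yaw near edge",yn)
def X(a,b):
    s=np.linalg.solve(np.c_[a[:2],-b[:2]],b[2:]-a[2:]);return a[2:]+a[:2]*s[0]
p,q=X(W[0],W[1]),X(W[0],W[2]);print("inner corners",p,q,np.linalg.norm(p-q))
d=(q-p)/np.linalg.norm(q-p);ax=np.array([d[1],-d[0]]);y=np.arctan2(ax[1],ax[0])
th=(.188-np.linalg.norm(p-q))/2;c=(p+q)/2+ax*(.099-th);print("kit",c,y,"red",c-.043*ax+.042*d,"black",c-.043*ax-.042*d)
print(dotcut(w,T,(330,145,380,215),c,y));print(dotcut(w,T,(232,145,290,225),c,y))
E
```

```text
[ 0.1801  0.9837  0.3939 -0.0955] 1.3897
[ 0.5353 -0.8447  0.4134 -0.186 ] -1.0059
[ 0.9839 -0.1788  0.4499 -0.0166] -0.1798
yaw near edge -0.18106242
inner corners [ 0.3854198  -0.14184716] [ 0.409681 -0.009321] 0.13472858
kit [ 0.46873176 -0.08861506] -0.18106239 red [ 0.43399784 -0.03955843] black [ 0.41887155 -0.12218527]
[array([-0.0429,  0.0025]), array([0.0083, 0.0097, 0.0317, 0.0331])]
[array([-0.0518,  0.0098]), array([-0.0802, -0.0795, -0.05  , -0.0493])]
```

Call:
move_arm(
  increments=[
    [0.5,0,0,0.4,0,0,0],
    [0.5,0,0,0.4,0,0,0],
    [0.5,0,0,0.4,0,0,0],
    [0.5,0,0,0.2,0,0,0],
    [0.5,0,0,0.1,0,0,0],
    [0.5,0,0,0,0,0,0],
    [0.15,0,0,0,0,0,0],
    [0.15,0,0,0,0,0,0],
    [0.15,0,0,0,0,0,0],
    [0.15,0,0,0,0,0,0],
    [0.15,0,0,0,0,0,0],
  ],
  force=20,
)

```text
time_s: 10.4
ee_pos: [0.4437, -0.1501, 0.0184]
eef_rot: [-3.141, 0.001, 2.911]
force: [-0.3, 0.6, 5.4]
grip_width: 0.0237
grip_force: 20.0
```

Call:
move_arm(
  increments=[
    [0.15,0,0,-0.3,0,0,0],
    [0.15,0,0,-0.4,0,0,0],
    [0.15,0,0,-0.4,0,0,-0.05],
    [0.15,0.017,0.42,0,0,0,0],
    [0.15,0.017,0.42,0,0,0,0],
    [0.15,0.017,0.42,0,0,0,0],
    [0.15,0.017,0.426,0,0,0,0],
    [0.15,0,0,0,0,0,0],
    [0.15,0,0,0,0,0,0],
  ],
)

```text
time_s: 11.3
ee_pos: [0.4552, -0.0665, 0.0729]
eef_rot: [-3.141, -0.0, 2.962]
force: [0.2, -0.1, -0.2]
grip_width: 0.0236
grip_force: 20.0
```

Run:
```python
from h import *
o,w,T=wrist("w7");print(o["ee_pos"],o["eef_rot"])
im=w["color"].copy()
for r in ctrl.cut_out("connector_red",w)[:1]:
    m=r["mask"].astype(np.uint8);b=cv2.boundingRect(m)
    P=ray(w,[[b[0],b[1]+b[3]/2],[b[0]+b[2],b[1]+b[3]/2],[b[0]+b[2]/2,b[1]],[b[0]+b[2]/2,b[1]+b[3]]],o["ee_pos"][2]+.004,T)
    print(r["conf"],b,((np.c_[P,np.ones(4)])@np.linalg.inv(toolT(o)).T)[:,:2].round(4).tolist())
c=np.array([.4858,-.1148]);y=-.181
print(dotcut(w,T,(150,60,260,200),c,y))
cv2.imwrite("pics/w7c.png",cv2.resize(im[60:300,120:380],None,fx=2.3,fy=2.3,interpolation=cv2.INTER_CUBIC))
```

```text
[ 0.45522224 -0.06652496  0.07292078] [-3.14148089e+00 -8.65334565e-05  2.96175709e+00]
0.66 (239, 187, 40, 73) [[0.0049, -0.0133], [0.0049, 0.0115], [0.0283, -0.0009], [-0.0202, -0.0009]]
[array([-0.073 , -0.0377]), array([-0.0515, -0.0495,  0.0386,  0.0411])]
```

View pics/w7c.png

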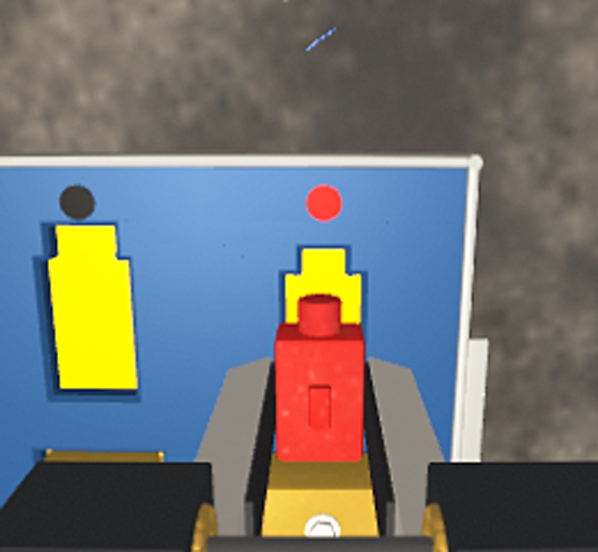

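Run:
```python
from h import *
o,w,T=wrist("w8")
c=np.array([.4858,-.1148]);y=-.181
print("cam",(T[:3,3]))
print("black",dotcut(w,T,(135,150,185,237),c,y))
print("red",dotcut(w,T,(235,160,285,190),c,y),"nose",dotcut(w,T,(235,160,285,177),c,y))
# shoulder positions via width per row
h=cv2.cvtColor(w["color"],cv2.COLOR_BGR2HSV);m=(h[...,0]>22)&(h[...,0]<35)&(h[...,1]>150)&(h[...,2]>120)
print([(r,np.flatnonzero(m[r,235:285])[[0,-1]]+235) for r in range(165,190) if m[r,235:285].any()])
red=((h[...,0]<8)|(h[...,0]>172))&(h[...,1]>130)
print([(r,(np.flatnonzero(red[r,225:295])[[0,-1]]+225).tolist()) for r in range(184,262,3) if red[r,225:295].any()])
Ti=np.linalg.inv(toolT(o))
for zz in (.012+.0,):
    for uv in ([259,187.5],[259,201]): print(uv,[ (Ti@np.r_[ray(w,[uv],o["ee_pos"][2]-.012+hh,T)[0],1])[:2].round(4).tolist() for hh in (.006,.012,.018)])
```

```text
cam [ 0.38110336 -0.05472096  0.25371397]
black [array([-0.0731, -0.0111]), array([-0.0578, -0.0563, -0.0307, -0.0291])]
red [array([-0.0645, -0.0465]), array([0.0288, 0.0305, 0.0532, 0.0549])] nose [array([-0.0645, -0.0577]), array([0.0348, 0.0356, 0.0489, 0.0497])]
[(168, array([253, 269])), (169, array([252, 270])), (170, array([252, 270])), (171, array([252, 269])), (172, array([252, 269])), (173, array([252, 269])), (174, array([252, 269])), (175, array([252, 269])), (176, array([252, 269])), (177, array([252, 269])), (178, array([252, 269])), (179, array([245, 276])), (180, array([245, 276])), (181, array([245, 276])), (182, array([245, 276])), (183, array([245, 276])), (184, array([245, 276])), (185, array([245, 276])), (186, array([245, 276])), (187, array([245, 276])), (188, array([245, 276])), (189, array([245, 276]))]
[(190, [250, 267]), (193, [250, 267]), (196, [250, 267]), (199, [250, 267]), (202, [241, 276]), (205, [240, 277]), (208, [240, 277]), (211, [239, 278]), (214, [239, 278]), (217, [239, 277]), (220, [239, 278]), (223, [240, 278]), (226, [240, 278]), (229, [240, 278]), (232, [240, 277]), (235, [240, 277]), (238, [240, 277]), (241, [240, 277]), (244, [240, 277]), (247, [240, 277]), (250, [240, 277]), (253, [240, 277]), (256, [240, 277]), (259, [241, 276])]
[259, 187.5] [[0.0253, -0.0009], [0.0269, -0.0009], [0.0285, -0.0009]]
[259, 201] [[0.0164, -0.0009], [0.0183, -0.0009], [0.0202, -0.0009]]
```

Call:
move_arm(
  increments=[
    [0.15,0.02,0.018,0.2,0,0,0],
    [0.15,0,0,0.3,0,0,0],
    [0.15,0,0,0.25,0,0,0],
    [0.15,0,0,0.1,0,0,0],
    [0.15,0,0,0.08,0,0,0],
    [0.15,0,0,0.06,0,0,0],
    [0.15,0,0,0,0,0,0],
  ],
)

```text
time_s: 12.15
ee_pos: [0.4544, -0.0654, 0.0233]
eef_rot: [3.142, -0.0, 2.961]
force: [-0.8, 0.0, -1.3]
grip_width: 0.0233
grip_force: 20.0
```

Bottom is about 4 mm below the foam top with no contact force, so it's entering. I continue down.

Call:
move_arm(
  increments=[
    [0.15,0,0,0.05,0,0,0],
    [0.15,0,0,0.05,0,0,0],
    [0.15,0,0,0,0,0,0],
    [0.15,0,0,0,0,0,0],
  ],
)

```text
time_s: 12.55
ee_pos: [0.4544, -0.0653, 0.0185]
eef_rot: [-3.142, 0.0, 2.961]
force: [-0.2, 0.4, -0.2]
grip_width: 0.0235
grip_force: 20.0
```

Call:
move_arm(
  increments=[
    [0.4,0,0,0,0,0,0],
    [0.4,0,0,0,0,0,0],
    [0.4,0,0,0,0,0,0],
    [0.4,0,0,-0.4,0,0,0],
    [0.4,0,0,-0.7,0,0,0],
    [0.4,0,0,-0.6,0,0,0],
    [0.45,-0.2975,0.386,0,0,0,0],
    [0.45,-0.2975,0.386,0,0,0,0],
    [0.45,-0.2975,0.386,0,0,0,0],
    [0.45,-0.2975,0.386,0,0,0,0],
    [0.45,-0.2975,0.386,0,0,0,0],
    [0.45,-0.2975,0.386,0,0,0,0],
    [0.45,-0.2975,0.386,0,0,0,0],
    [0.45,-0.2975,0.386,0,0,0,0],
    [0.45,0,0,0,0,0,0],
    [0.45,0,0,0,0,0,0],
  ],
)

```text
time_s: 14.15
ee_pos: [0.5989, 0.0651, 0.1029]
eef_rot: [-3.141, -0.001, 2.961]
force: [-0.3, 0.2, 0.6]
grip_width: 0.042
grip_force: 0.0
```

Run:
```python
from h import *
o,w,T=wrist("w9");print(o["ee_pos"],o["eef_rot"])
for n,z in [("connector_black",.02),("connector_red",.022)]:
  for r in ctrl.cut_out(n,w)[:1]:
    m=r["mask"].astype(np.uint8);b=cv2.boxPoints(cv2.minAreaRect(cv2.findNonZero(m)));P=ray(w,b,z,T)[:,:2];print(n,r["conf"],b.tolist(),P.round(4).tolist(),P.mean(0))
```

```text
[0.59885957 0.06509703 0.10294914] [-3.14128112e+00 -9.01862652e-04  2.96132854e+00]
connector_black 0.73 [[242.0, 153.0], [274.0, 153.0], [274.0, 221.0], [242.0, 221.0]] [[0.5607, 0.0562], [0.5657, 0.0836], [0.6278, 0.0731], [0.6225, 0.044]] [0.59417385 0.06421031]
connector_red 0.87 [[53.350242614746094, 22.9035587310791], [88.5989761352539, 20.38578987121582], [92.7411117553711, 78.3756332397461], [57.49237823486328, 80.89340209960938]] [[0.4277, -0.0738], [0.4325, -0.0442], [0.4763, -0.0537], [0.472, -0.0844]] [ 0.4521273 -0.0640163]
```

View pics/w9.png

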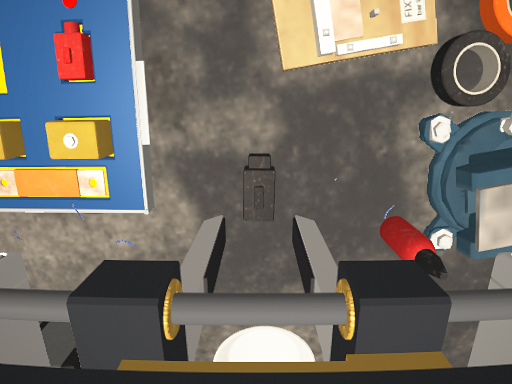

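Red sits upright in its cutout, seen at (72,52). Black is straight under the gripper at (258,187).

Call:
move_arm(
  increments=[
    [0.45,0,0,0.5,0,0,0],
    [0.45,0,0,0.5,0,0,0],
    [0.45,0,0,0.4,0,0,0],
    [0.45,0,0,0.3,0,0,0],
    [0.45,0,0,0.1,0,0,0],
    [0.45,0,0,0,0,0,0],
    [0.2,0,0,0,0,0,0],
    [0.2,0,0,0,0,0,0],
    [0.2,0,0,0,0,0,0],
    [0.2,0,0,0,0,0,0],
  ],
  force=20,
)

```text
time_s: 15.3
ee_pos: [0.5998, 0.0652, 0.0144]
eef_rot: [3.141, 0.001, 2.961]
force: [-1.6, -0.3, 6.3]
grip_width: 0.0277
grip_force: 20.0
```

Call:
move_arm(
  increments=[
    [0.2,0,0,-0.4,0,0,0],
    [0.2,0,0,-0.6,0,0,0],
    [0.2,0,0,-0.5,0,0,0],
    [0.2,0.214,-0.436,0,0,0,0],
    [0.2,0.214,-0.436,0,0,0,0],
    [0.2,0.214,-0.436,0,0,0,0],
    [0.2,0.214,-0.436,0,0,0,0],
    [0.2,0.214,-0.436,0,0,0,0],
    [0.2,0.214,-0.436,0,0,0,0],
    [0.2,0.214,-0.436,0,0,0,0],
    [0.2,0.214,-0.436,0,0,0,0],
    [0.2,0.214,-0.436,0,0,0,0],
    [0.2,0.214,-0.436,0,0,0,0],
    [0.2,0.214,-0.436,0,0,0,0],
    [0.2,0,0,0.4,0,0,0],
    [0.2,0,0,0,0,0,0],
    [0.2,0,0,0,0,0,0],
  ],
)

```text
time_s: 17.0
ee_pos: [0.4404, -0.1494, 0.0687]
eef_rot: [3.141, -0.0, 2.961]
force: [0.6, -0.4, -1.0]
grip_width: 0.0277
grip_force: 20.0
```

Run:
```python
from h import *
o,w,T=wrist("w10");print(o["ee_pos"],o["eef_rot"],o["grip_width"])
c=np.array([.4858,-.1148]);y=-.181;R=np.array([[np.cos(y),-np.sin(y)],[np.sin(y),np.cos(y)]])
print("tcp in kit",R.T@(o["ee_pos"][:2]-c))
m=ctrl.cut_out("connector_black",w)[0]["mask"]
rows=np.flatnonzero(m.any(1));print([(int(r),np.flatnonzero(m[r])[[0,-1]].tolist()) for r in rows[::4]],rows[-1])
h=cv2.cvtColor(w["color"],cv2.COLOR_BGR2HSV);ye=(h[...,0]>22)&(h[...,0]<35)&(h[...,1]>150)&(h[...,2]>120)
print([(r,(np.flatnonzero(ye[r,225:295])[[0,-1]]+225).tolist()) for r in range(140,rows[0]+4,2) if ye[r,225:295].any()])
Ti=np.linalg.inv(toolT(o));zb=o["ee_pos"][2]-.0122
for v in (rows[0],rows[-1]+1): print(v,[(Ti@np.r_[ray(w,[[257,v]],zb+hh,T)[0],1])[:2].round(4).tolist() for hh in (0,.011,.022)])
print("yellow",dotcut(w,T,(230,140,290,int(rows[0])),c,y))
cv2.imwrite("pics/w10c.png",cv2.resize(w["color"][100:300,150:370],None,fx=2.5,fy=2.5,interpolation=cv2.INTER_CUBIC))
```

```text
[ 0.44044562 -0.14942717  0.06874282] [ 3.14147323e+00 -3.81573287e-04  2.96092496e+00] 0.027657658481894744
tcp in kit [-0.03838013 -0.0422259 ]
[(172, [246, 272]), (176, [243, 275]), (180, [242, 276]), (184, [242, 275]), (188, [240, 276]), (192, [237, 281]), (196, [236, 282]), (200, [236, 283]), (204, [236, 283]), (208, [236, 282]), (212, [236, 281]), (216, [236, 281]), (220, [236, 281]), (224, [236, 281]), (228, [236, 282]), (232, [236, 282]), (236, [236, 282]), (240, [236, 281]), (244, [237, 280]), (248, [236, 280]), (252, [235, 280]), (256, [235, 280]), (260, [234, 280]), (264, [235, 280]), (268, [237, 279])] 269
[(160, [246, 274]), (162, [246, 274]), (164, [246, 274]), (166, [247, 274]), (168, [247, 274]), (170, [247, 274]), (172, [247, 274]), (174, [242, 279])]
172 [[0.0341, -0.0022], [0.0364, -0.0021], [0.0387, -0.0021]]
270 [[-0.0368, -0.0023], [-0.0304, -0.0023], [-0.0241, -0.0022]]
yellow [array([-0.0724, -0.0625]), array([-0.0536, -0.052 , -0.0317, -0.0308])]
```

View pics/w10c.png

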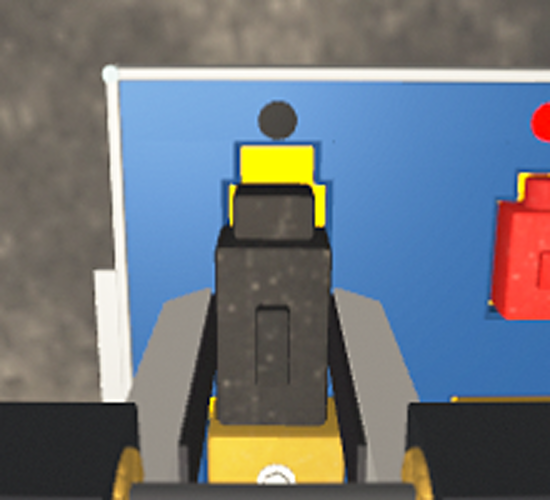

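Call:
move_arm(
  increments=[
    [0.2,-0.016,0.02,0.2,0,0,0],
    [0.2,0,0,0.25,0,0,0],
    [0.2,0,0,0.22,0,0,0],
    [0.2,0,0,0.1,0,0,0],
    [0.2,0,0,0.08,0,0,0],
    [0.2,0,0,0.06,0,0,0],
    [0.2,0,0,0,0,0,0],
  ],
)

```text
time_s: 17.8
ee_pos: [0.4413, -0.1487, 0.0227]
eef_rot: [3.142, -0.0, 2.961]
force: [0.5, -0.3, -0.4]
grip_width: 0.028
grip_force: 20.0
```

Call:
move_arm(
  increments=[
    [0.2,0,0,0.04,0,0,0],
    [0.2,0,0,0.04,0,0,0],
    [0.2,0,0,0.01,0,0,0],
    [0.2,0,0,0,0,0,0],
    [0.2,0,0,0,0,0,0],
  ],
)

```text
time_s: 18.3
ee_pos: [0.4419, -0.1489, 0.0197]
eef_rot: [-3.141, 0.001, 2.961]
force: [-5.5, 2.0, 17.8]
grip_width: 0.0278
grip_force: 20.0
```

Call:
move_arm(
  increments=[
    [0.4,0,0,0,0,0,0],
    [0.4,0,0,0,0,0,0],
    [0.4,0,0,0,0,0,0],
    [0.4,0,0,-0.4,0,0,0],
    [0.4,0,0,-0.7,0,0,0],
    [0.4,0.2,0.42,-0.6,0,0,0],
    [0.4,0.2,0.42,-0.6,0,0,0],
    [0.4,0,0,-0.4,0,0,0],
    [0.4,0,0,0,0,0,0],
    [0.4,0,0,0,0,0,0],
  ],
)

```text
time_s: 19.3
ee_pos: [0.4291, -0.1039, 0.1529]
eef_rot: [-3.142, -0.0, 2.961]
force: [-0.1, 0.2, 0.2]
grip_width: 0.0374
grip_force: 0.0
```

Run:
```python
from h import *
o,w,T=wrist("w11");print(o["ee_pos"],o["eef_rot"])
c=np.array([.4858,-.1148]);y=-.181;R=np.array([[np.cos(y),-np.sin(y)],[np.sin(y),np.cos(y)]])
for n,z in [("connector_black",.028),("connector_red",.024)]:
  for r in ctrl.cut_out(n,w)[:1]:
    m=r["mask"].astype(np.uint8);b=cv2.boxPoints(cv2.minAreaRect(cv2.findNonZero(m)));P=(ray(w,b,z,T)[:,:2]-c)@R;print(n,r["conf"],b.round().tolist(),P.round(4).tolist(),P.mean(0))
cv2.imwrite("pics/w11c.png",cv2.resize(w["color"][80:260,160:370],None,fx=3.2,fy=3.2,interpolation=cv2.INTER_CUBIC))
```

```text
[ 0.42911433 -0.10390497  0.15292952] [-3.14155077e+00 -4.00251020e-05  2.96080159e+00]
connector_black 0.94 [[205.0, 165.0], [233.0, 165.0], [233.0, 221.0], [205.0, 221.0]] [[-0.0751, -0.0552], [-0.0751, -0.0267], [-0.0143, -0.028], [-0.0143, -0.058]] [-0.0447064  -0.04199642]
connector_red 0.82 [[286.0, 171.0], [310.0, 171.0], [310.0, 214.0], [286.0, 214.0]] [[-0.068, 0.0278], [-0.068, 0.0527], [-0.0208, 0.0548], [-0.0208, 0.0289]] [-0.04439482  0.04102187]
```

View pics/w11c.png

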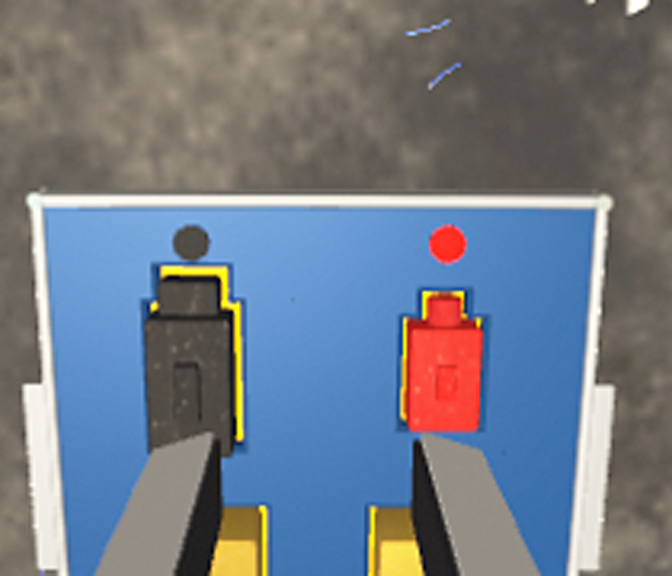

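Red is home. For black, the front gap at (195,270) looks a little wide and the rear may be high, so I'll press on its top with closed fingers and read the height (catch should be at z≈0.033).

Call:
move_arm(
  increments=[
    [0,-0.25,-0.43,0,0,0,0],
    [0,-0.24,-0.42,0,0,0,0],
    [0,0,0,0.4,0,0,0],
    [0,0,0,0.5,0,0,0],
    [0,0,0,0.5,0,0,0],
    [0,0,0,0.5,0,0,0],
    [0,0,0,0.25,0,0,0],
    [0,0,0,0.14,0,0,0],
    [0,0,0,0.03,0,0,0],
    [0,0,0,0.03,0,0,0],
    [0,0,0,0,0,0,0],
  ],
)

```text
time_s: 20.55
ee_pos: [0.446, -0.1502, 0.0365]
eef_rot: [-3.141, 0.001, 2.961]
force: [0.6, 0.3, 0.0]
grip_width: 0.0005
grip_force: 0.0
```

Call:
move_arm(
  increments=[
    [0,0,0,0.03,0,0,0],
    [0,0,0,0.03,0,0,0],
    [0,0,0,0,0,0,0],
  ],
)

```text
time_s: 20.85
ee_pos: [0.4459, -0.1501, 0.0333]
eef_rot: [-3.141, 0.001, 2.961]
force: [-0.5, -0.5, 2.1]
grip_width: 0.0005
grip_force: 1.3
```

Call:
move_arm(
  increments=[
    [0,0,0,0.02,0,0,0],
    [0,0,0,0,0,0,0],
  ],
)

```text
time_s: 21.05
ee_pos: [0.446, -0.1502, 0.0331]
eef_rot: [-3.141, 0.001, 2.961]
force: [-6.1, 2.4, 18.7]
grip_width: 0.0006
grip_force: 9.3
```

Call:
move_arm(
  increments=[
    [0,0,0,0.02,0,0,0],
    [0,0,0,0,0,0,0],
  ],
)

```text
time_s: 21.25
ee_pos: [0.4461, -0.1502, 0.033]
eef_rot: [-3.141, 0.001, 2.961]
force: [-11.8, 4.3, 33.5]
grip_width: 0.0008
grip_force: 16.7
```

Contact is firm at z = 0.033, so black is home. I retreat and hand in.

Call:
move_arm(
  increments=[
    [0,0,0,-0.2,0,0,0],
    [0,0,0,-0.6,0,0,0],
    [0,0,0,-0.8,0,0,0],
    [0,0,0,-0.8,0,0,0],
    [0,0,0,0,0,0,0],
    [0,0,0,0,0,0,0],
  ],
)

```text
time_s: 21.85
ee_pos: [0.4458, -0.1501, 0.1512]
eef_rot: [-3.141, 0.001, 2.961]
force: [-0.2, -0.2, -0.5]
grip_width: 0.0007
grip_force: 0.0
```

```bash
python3 -c "
from station import ctrl
print(ctrl.hand_in())"
```

```text
the job is handed in; nothing more can be done
None
```

I swapped the two connectors and handed the job in at about 22 s; the hand-in gave no verdict. Black pressed firm at its home height, and red was lowered to floor height and looked seated in the last wrist picture.

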